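# Globe flask from the draining cradle into its deep canister

### The job

The amber globe flask lies slanted in the wire draining cradle. Stand it upright on the black rubber mat and let go of it there; then take it up again and lower it gently, upright, into the deep steel canister with the blue collar (the colour of its stopper), down to the false floor inside, and leave it standing there. It is glass: set it down softly both times, never drop or knock it, keep it out of the orange-collared canister, and leave the roll, the bottle and the instrument case where they are.

Things in the scene. Friction and masses are not known exactly. Their poses are not given: they have to be found in the camera images.
- flask: Loose round amber glass flask with a blue stopper knob, 88 mm high, 0.18 to 0.35 kg. Origin: centre of its flat foot (46 mm across); own z: foot to knob. Centre of mass about 37 mm up. Lies in the cradle at first, knob away from the robot, axis 25 degrees above level. Where it touches mat or canister it bears at most 15 N: lower at about 10 mm/s and stop at the first 2 N.
- flask_belly (a point): On the flask's axis, 46 mm above the foot, where to grip its belly: a straight band 64 mm across, from 25 to 51 mm above the foot; 20 N holds it. With the tool leaning 45 degrees over towards the knob end, the gripper's body clears the knob and the flask can be stood up with the tool leaning 45 degrees from vertical.
- flask_knob (a point): Middle of the blue knob, on the axis 76 mm above the foot; knob 26 mm across, straight sides from 64 to 88 mm. Below it the shoulder widens from 62 mm above the foot downwards: keep fingertips above 66 mm. 15 N holds it.
- cradle: Fixed wire draining cradle on a white board 130 x 80 x 10 mm; origin: centre of the underside. Its level x axis points from the flask's foot end to its knob end. Two 8 mm rods, 20 mm either side of the middle, carry the belly from below and rise 25 degrees along +x; a 50 mm wide stop holds the foot, its centre at (-40, 0, 48) mm. The belly's sides are free for fingers.
- mat: Fixed black rubber mat, 160 x 160 x 4 mm; origin: centre of its underside, so its top is 4 mm higher; sides along its x and y. The whole foot of the flask must stand on it.
- blue_canister: Fixed deep round steel canister with a blue collar round its rim, the goal. Origin: centre of its underside. 140 mm high, 118 mm across at the collar, 104 mm inside. Inside is a flat white false floor set at a level that differs each time and is not told, its top 26 to 52 mm above the canister's underside: feel for it. It gives on springs, about 1 mm per 1.2 N, then stops hard at 13 mm.
- blue_canister_mouth (a point): Centre of the blue canister's mouth, at rim height (140 mm above its underside). Held by the knob from above, the flask stands on the false floor with the gripper's body still above the rim; open the fingers only part way in there (pads about 45 mm apart), as fully open they would meet the wall.
- orange_canister: Fixed canister of the same size with an orange collar; stays empty. Origin: centre of its underside. The two canisters can change places.
- roll: Loose blue roll of pouch film standing on end, diameter 110 mm, hole 44 mm, height 50 mm; origin: centre of its underside. Leave alone.
- bottle: Loose white closed bottle with a blue cap, diameter 60 mm, height 120 mm; origin: centre of its underside. Leave alone.
- case: Loose closed steel instrument case, 104 x 144 mm, 48 mm high; origin: centre of its underside. Leave alone.
Things that resemble listed ones, but are neither listed nor needed, are in the scene too. Of the things that look like the mat, the smallest one is meant.

How it is judged:
On the way, in this order (a step that is already met when the one before it is completed fails the run):
1. the flask stands upright with its whole foot on the mat, let go (x of flask in the frame of mat between -0.062 and 0.062 m and y of flask in the frame of mat between -0.062 and 0.062 m and z of flask in the frame of mat below 0.012 m and angle between flask's own z axis and vertical below 0.1 rad and contact force between flask and the fingers below 0.05 N and linear speed of flask below 0.02 m/s), for 0.2 s.
2. the flask is held in the mouth of the blue canister, upright, on its way down (horizontal distance between flask and blue_canister_mouth below 0.04 m and z of flask in the frame of blue_canister_mouth below 0 m and angle between flask's own z axis and vertical below 0.35 rad and contact force between flask and the fingers above 0.5 N).
At the end, for the whole second after the job is handed in: The flask stands upright (within 0.1 rad) at rest on the false floor inside the blue-collared canister, let go; roll, bottle and case within 30 mm of where they were; the flask never met the mat or a canister with more than 15 N and was never let fall (horizontal distance between flask and blue_canister_mouth below 0.04 m and height (world z) of flask between 0.015 and 0.058 m and angle between flask's own z axis and vertical below 0.1 rad and contact force between flask and blue_canister above 0.5 N and linear speed of flask below 0.01 m/s); the robot touches nothing.
It fails at once if the flask meets the blue canister (wall, rim or false floor) with more than 15 N (contact force between flask and blue_canister above 15 N).
It fails at once if the flask is set on the mat with more than 15 N (contact force between flask and mat above 15 N).
It fails at once if the flask is dropped, knocked over or thrown: it moves faster than 0.25 m/s while the fingers do not hold it (linear speed of flask above 0.25 m/s and contact force between flask and the fingers below 0.05 N).
It fails at once if the flask touches the orange canister (contact force between flask and orange_canister above 0.3 N).
It fails at once if the roll, the bottle or the case is moved more than 30 mm (distance of any of roll, bottle, case from where it was at the start of the episode above 0.03 m).
It also fails if it takes over 72 s, if anything falls off the work surface, if the arm or the gripper's body presses on something with over 40 N, if the wrist force passes 120 N, or if a joint passes its speed limit or range.

### The arm

A 6-joint arm with a two-finger parallel gripper is mounted at the origin on the work surface. World frame = base frame: x ahead of the robot, y to its left, z up, the work surface at z = 0. Lengths are in m, angles in rad, forces in N, time in s.
With the tool pointing down it reaches from about 0.425 to 0.95 m from the base axis. Payload 3.5 kg.
Tool frame: the origin (TCP) lies between the finger pads; the fingertips stand 19 mm ahead of it and the grasp point (between the pads) is the TCP; z points along the fingers, y is the line along which they close (so a half turn about z gives the same grasp; the last joint's range is limited). The gripper opens to 85 mm and grips with 20 to 120 N. Pads are 22 mm wide; open, the fingers measure 114 mm over their backs; the gripper's body (76 mm by 85 mm) begins 54 mm behind the grasp point. The pads swing forward as they close: fully open they stand 13 mm farther back than shut.
Start: joints at [1, 0.286, 1.577, -0, 1.279, -0.15], TCP at [0.276, 0.616, 0.25] pointing down, gripper open.
Joint ranges: [-2.77, 2.77], [-0.9, 2.22], [0.21, 2.48], [-1.53, 4.67], [0.24, 2.81], [-2.84, 2.84]. Speed limits (rad/s): [2.79, 2.79, 3.14, 3.14, 3.14, 3.14].

### API

Orientations are given as a unit quaternion [x, y, z, w].
In Python, from plant import monitor, eyes, ctrl gives the robot as it stands.
- The arm moves only by the shell command python3 -m handwheel 'ROWS' [FORCE]. ROWS is JSON, a list of rows, each a list of 7 numbers: the shift along the tool's x, y, z in units of 40 cm (1.0 is 40 cm), then the turn, a rotation vector about the tool's x, y, z in units of pi rad (1.0 is pi rad), then the opening, from -1 (shut) to 1 (fully open). A call has 1 to 12 rows; each row is the pose to reach, as a shift and turn from the pose commanded when the call began, along the tool's axes at that moment, turning the shorter way round; what a row does not reach only later rows make up. A row lasts 1/8 s, in which the tool goes at most 62.5 mm and 10.7 degrees, less where a joint would pass 70% of its speed; a pose out of reach is approached as far as the arm can. A call with a number of a shift or a turn outside -1 to 1 is refused whole. A call with a gripper value outside its range is refused whole. The fingers move at their own pace and stop on an object; FORCE is the grip in N (left out, the last holds). Time passes only in rows, so rows that repeat a pose let the fingers close. It gives the time, the measured TCP pose, the force, the opening and the grip force at its end, in the units of the state.
- monitor.get_state(): the state, without advancing time (a new reading comes with each control period).
- eyes.read_camera(name): name is "side" or "top"; returns the picture (480x640x3 uint8, red, green, blue); there is no depth.
- eyes.camera_params(name): a dict with "K" (3x3 intrinsics, pixels), "k1" (the pictures are not rectified: a ray, as slopes to the right and down, at radius r is drawn at 1 + k1 r^2 times it, then the intrinsics apply), "R" (3x3) and "t" (3): a world point X has camera coordinates R X + t. Camera axes: x right, y down, z forward; pixel columns grow to the right and rows downward; lengths in m; the calibration is good to about 2 mm. A picture is of the moment at which its call begins. camera_params takes no time and is no camera call.
- ctrl.sign_off(): hands the job in; it is judged then, once.
The state is a dict: "time": time; "qpos": joint angles; "dq": joint speeds; "joint_efforts": joint torques, N m; "eef_pos": TCP position; "tcp_rot": TCP orientation; "contact_force": force on the tool from outside, world axes, zero at the start; "wrist_torque": the same for the moment, N m; "opening": opening from 0.0 (shut) to 1.0 (fully open); "finger_force": force on a finger pad.
Only numpy, scipy, OpenCV 4.12 (cv2) and the standard library are available. Lean on these libraries where they do the work, as an engineer would, in place of code of your own. Each camera call takes 0.05 s, during which the arm holds its last target. There are 200 camera calls.

## Working session

There is one attempt and no reset: what is moved stays moved. The work goes in short steps, Python scripts to look and compute and a shell command to move; the robot and the scene stay as the last step left them, time stands still between calls to the robot, and variables do not carry over. Pictures are saved under pics/ and viewed, at most 12 in all, crops included, and the job is handed in when it is done.

```bash
ls; mkdir -p pics
python3 - <<'E'
from plant import monitor, eyes, ctrl
import cv2,numpy as np
print(monitor.get_state())
for n in("side","top"):
    cv2.imwrite(f"pics/{n}0.png",eyes.read_camera(n)[:,:,::-1]); print({k:np.round(v,4).tolist() for k,v in eyes.camera_params(n).items() if not isinstance(v,str)})
E
```

```text
pics
{'time': 0.0, 'qpos': array([ 1.00001845e+00,  2.87171775e-01,  1.57817082e+00, -8.26913884e-07,
        1.27862617e+00, -1.50012682e-01]), 'dq': array([-0.00120863, -0.0004693 ,  0.00183219, -0.00015779, -0.00126984,
        0.0015452 ]), 'joint_efforts': array([-8.84798283e-06, -4.05963814e+01, -2.92636800e+01, -1.29657524e-04,
        5.79869054e-03, -1.68544295e-05]), 'eef_pos': array([0.27535413, 0.61560838, 0.24894641]), 'tcp_rot': array([ 2.08833813e-01,  9.77950422e-01, -1.11187016e-03, -4.18589977e-04]), 'contact_force': array([0.0621036 , 0.25837041, 0.22384202]), 'wrist_torque': array([ 0.05376444, -0.05313873, -0.01766741]), 'finger_force': 0.0, 'opening': 0.9982850010886013}
{'K': [[495.4487, 0.0, 322.8837], [0.0, 495.4487, 240.4582], [0.0, 0.0, 1.0]], 'k1': -0.1262, 'R': [[0.9283, -0.3718, -0.0105], [-0.2571, -0.6211, -0.7403], [0.2687, 0.6899, -0.6722]], 't': [-0.4508, 0.2156, 1.1905]}
{'K': [[532.2251, 0.0, 319.4608], [0.0, 532.2251, 251.5472], [0.0, 0.0, 1.0]], 'k1': -0.1486, 'R': [[0.0285, -0.9996, 0.0033], [-0.9915, -0.0287, -0.1265], [0.1266, 0.0003, -0.992]], 't': [0.0122, 0.4904, 1.454]}
```

View pics/top0.png

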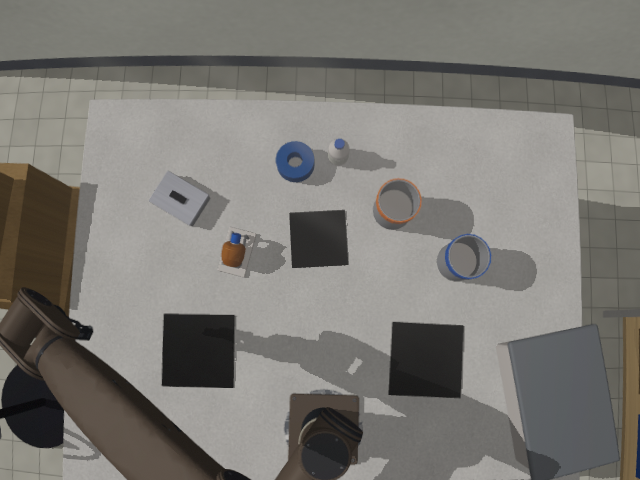

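View pics/side0.png

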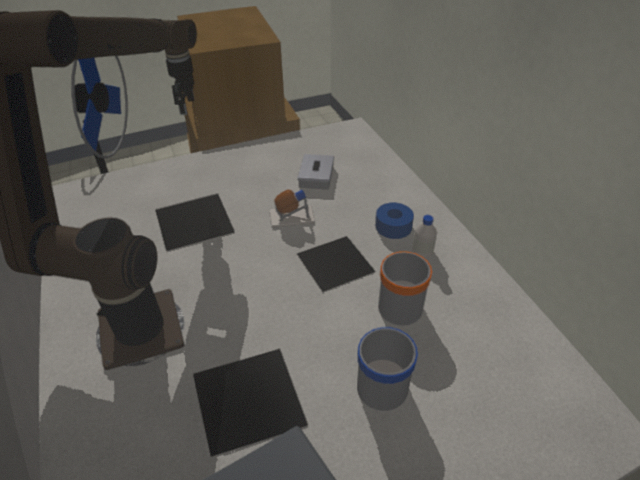

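Top view:
- Mat candidates: (319,239), the smallest; (199,350); (427,360). I choose (319,239).
- Canisters: blue collar (468,257), orange collar (398,202). I choose blue.
- Flask: amber body (233,252) with blue knob (236,238), lying in the cradle. Other blue things are the roll (295,161) and the bottle cap (339,144).

Next I measure these and check the choice in one close crop.

```bash
cat > h.py <<'E'
import cv2,numpy as np
from plant import monitor,eyes
from scipy.spatial.transform import Rotation as Ro
P={n:eyes.camera_params(n) for n in("side","top")}
def ray(n,uv):
    p=P[n];K=np.array(p["K"]);R=np.array(p["R"]);t=np.array(p["t"])
    uv=np.atleast_2d(np.float64(uv))
    s=cv2.undistortPoints(uv[:,None],K,np.array([p["k1"],0,0,0.]))[:,0]
    d=np.c_[s,np.ones(len(s))]@R
    return -R.T@t,d/np.linalg.norm(d,axis=1)[:,None]
def plane(n,uv,z):
    c,d=ray(n,uv);return c+d*((z-c[2])/d[:,2])[:,None]
def tri(a,b):
    A=np.zeros((3,3));v=np.zeros(3);L=[]
    for n,uv in(("side",a),("top",b)):
        c,d=ray(n,uv);d=d[0];M=np.eye(3)-np.outer(d,d);A+=M;v+=M@c;L.append((M,c))
    X=np.linalg.solve(A,v);return X,[round(np.linalg.norm(M@(X-c)),4) for M,c in L]
def hsv(im):return cv2.cvtColor(im,cv2.COLOR_RGB2HSV)
BLUE=((105,120,50),(125,255,255));AMB=((5,130,40),(20,255,255))
def blobs(im,rng,box,amin=15):
    x0,y0,x1,y1=box;m=cv2.inRange(hsv(im),*map(np.array,rng));k=np.zeros_like(m);k[y0:y1,x0:x1]=m[y0:y1,x0:x1]
    cs,_=cv2.findContours(k,cv2.RETR_EXTERNAL,cv2.CHAIN_APPROX_NONE)
    return sorted([c for c in cs if cv2.contourArea(c)>amin],key=cv2.contourArea,reverse=True),k
def cen(c):
    m=cv2.moments(c);return np.array([m["m10"],m["m01"]])/m["m00"]
E
python3 - <<'E'
from h import *
np.set_printoptions(precision=4,suppress=True)
S=eyes.read_camera("side");T=eyes.read_camera("top")
for nm,rng,bs,bt in(("knob",BLUE,(270,180,312,215),(215,220,260,260)),("amber",AMB,(265,180,312,220),(210,220,260,280))):
    a=blobs(S,rng,bs)[0];b=blobs(T,rng,bt)[0];print(nm,[ (cen(c),cv2.contourArea(c)) for c in a],[(cen(c),cv2.contourArea(c)) for c in b]);print(tri(cen(a[0]),cen(b[0])))
# canister: ring ellipse outer
for n,im,box in(("top",T,(430,220,505,295)),("side",S,(345,315,430,390))):
    c=blobs(im,BLUE,box)[0][0];h=cv2.convexHull(c)
    X=plane(n,h[:,0],0.14)[:,:2] ; (ce,r)=cv2.minEnclosingCircle(X.astype(np.float32)*1000);print("blue",n,ce,r)
for n,im,box in(("top",T,(280,200,360,275)),("side",S,(290,230,380,295))):
    c=blobs(im,((0,0,0),(180,255,60)),box)[0]
    q=cv2.minAreaRect((plane(n,c[0][:,0],.004)[:,:2]*1000).astype(np.float32));print("mat",n,q)
c=blobs(T,((0,0,185),(180,60,255)),(205,220,262,285))[0]
A=cv2.resize(T[210:290,190:280],None,fx=6,fy=6,interpolation=2);B=cv2.resize(S[170:240,255:325],None,fx=6,fy=6,interpolation=2)
o=np.zeros((480,960+0,3),np.uint8);o[:480,:540]=A;o[:420,540:960]=B
cv2.imwrite("pics/crop1.png",cv2.resize(o,(800,400))[:,:,::-1])
E
```

```text
knob [] [(array([235.2546, 238.1129]), 63.5)]Traceback (most recent call last):
  File "<stdin>", line 5, in <module>
IndexError: list index out of range
```

```bash
sed -i 's/BLUE=((105,120,50)/BLUE=((102,90,40)/; s/(125,255,255));AMB/(130,255,255));AMB/' h.py
cat > m1.py <<'E'
from h import *
np.set_printoptions(precision=4,suppress=True)
S=eyes.read_camera("side");T=eyes.read_camera("top")
print(hsv(S)[191:201:3,294:309:3].tolist())
A=cv2.resize(T[210:290,190:280],None,fx=6,fy=6,interpolation=2);B=cv2.resize(S[170:240,255:325],None,fx=6,fy=6,interpolation=2)
o=np.zeros((480,960+0,3),np.uint8);o[:480,:540]=A;o[:420,540:960]=B
cv2.imwrite("pics/crop1.png",cv2.resize(o,(800,400))[:,:,::-1])
for nm,rng,bs,bt in(("knob",BLUE,(270,180,312,215),(215,220,260,260)),("amber",AMB,(265,180,312,220),(210,220,260,280))):
    a=blobs(S,rng,bs)[0];b=blobs(T,rng,bt)[0];print(nm,[ (cen(c),cv2.contourArea(c),cv2.boundingRect(c)) for c in a],[(cen(c),cv2.contourArea(c),cv2.boundingRect(c)) for c in b])
    if a and b: print(tri(cen(a[0]),cen(b[0])))
for n,im,box in(("top",T,(430,220,505,295)),("side",S,(345,315,430,390))):
    c=blobs(im,BLUE,box)[0][0];h=cv2.convexHull(c)
    X=plane(n,h[:,0],0.14)[:,:2] ; (ce,r)=cv2.minEnclosingCircle(X.astype(np.float32)*1000);print("blue",n,ce,r)
for n,im,box in(("top",T,(280,200,360,275)),("side",S,(290,230,380,295))):
    c=blobs(im,((0,0,0),(180,255,60)),box)[0]
    q=cv2.minAreaRect((plane(n,c[0][:,0],.004)[:,:2]*1000).astype(np.float32));print("mat",n,q)
E
python3 m1.py
```

```text
[[[20, 16, 141], [113, 25, 132], [111, 139, 121], [109, 62, 91], [15, 21, 96]], [[167, 23, 98], [111, 139, 97], [113, 111, 87], [111, 124, 84], [30, 13, 95]], [[13, 89, 86], [114, 96, 85], [112, 109, 84], [112, 116, 77], [15, 6, 85]], [[12, 116, 81], [168, 17, 74], [105, 17, 89], [23, 19, 124], [15, 16, 98]]]
knob [(array([299.8718, 194.6117]), 45.5, (296, 190, 9, 10))] [(array([235.3356, 237.8662]), 73.5, (231, 233, 10, 11))]
(array([0.5153, 0.2556, 0.0793]), [np.float64(0.0008), np.float64(0.0008)])
amber [(array([284.7903, 193.2796]), 31.0, (276, 190, 17, 10))] [(array([231.3954, 254.1089]), 370.5, (222, 242, 21, 25))]
(array([0.4703, 0.2617, 0.0928]), [np.float64(0.002), np.float64(0.002)])
blue top (474.00799560546875, -361.98175048828125) 62.225093841552734
blue side (475.5689697265625, -377.8013916015625) 65.02449798583984
mat top ((530.6243896484375, 31.017826080322266), (157.0934600830078, 157.6892547607422), 4.849551677703857)
mat side ((532.2750244140625, 26.739757537841797), (155.51644897460938, 156.6967315673828), 4.947683811187744)
```

View pics/crop1.png

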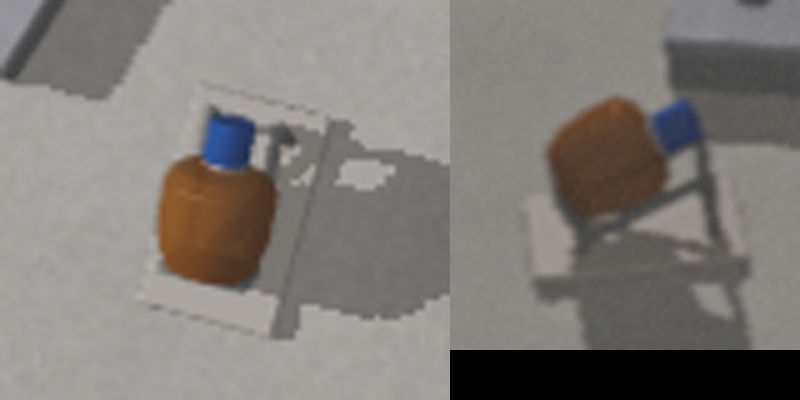

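The crop shows the amber belly with the blue knob at its upper end on the white board, so this is the flask. I refine the canister centre, the board's axis and the amber centroid.

```bash
sed -i 's/AMB=((5,130,40)/AMB=((4,95,30)/' h.py
cat > m2.py <<'E'
from h import *
from scipy.optimize import least_squares as ls
np.set_printoptions(precision=4,suppress=True)
S=eyes.read_camera("side");T=eyes.read_camera("top")
a=blobs(S,AMB,(265,180,312,220))[0][0];b=blobs(T,AMB,(210,220,260,280))[0][0]
print(cen(a),cv2.contourArea(a),cen(b),cv2.contourArea(b),tri(cen(a),cen(b)))
c4=plane("top",[(230,227),(255.6,234),(246,277.6),(217.6,270)],.01);print(c4,c4.mean(0))
for n,im,box in(("top",T,(430,220,505,295)),("side",S,(345,315,430,390))):
    h=cv2.convexHull(blobs(im,BLUE,box)[0][0])[:,0]
    X=plane(n,h,.14)[:,:2];c,_=ray(n,h[:1]);m=np.array([.475,-.368])
    u=(m-c[:2])/np.linalg.norm(m-c[:2])
    for th in(0.,.3,.5):
        s=X[((X-m)@u)/np.linalg.norm(X-m,axis=1)>th]
        f=ls(lambda p:np.linalg.norm(s-p,axis=1)-.058,m);print(n,len(s),th,f.x,np.abs(f.fun).max())
c,_=ray("top",[(0,0)]);print(c)
E
python3 m2.py
```

```text
[285.844  201.2063] 328.0 [232.4583 254.1005] 428.0 (array([0.4732, 0.2642, 0.0612]), [np.float64(0.0012), np.float64(0.0012)])
[[0.5559 0.2839 0.01  ]
 [0.5377 0.2095 0.01  ]
 [0.4125 0.2312 0.01  ]
 [0.4315 0.3131 0.01  ]] [0.4844 0.2594 0.01  ]
top 10 0.0 [ 0.4757 -0.365 ] 0.001809541271098787
top 7 0.3 [ 0.4754 -0.365 ] 0.0016435016035362127
top 6 0.5 [ 0.4748 -0.365 ] 0.0013247802712807594
side 7 0.0 [ 0.478  -0.3676] 0.0007696116337929382
side 4 0.3 [ 0.478  -0.3679] 0.000692676257277848
side 3 0.5 [ 0.4789 -0.3698] 0.0006038298873176223
[0.3019 0.0258 1.5044]
```

```bash
cat >> h.py <<'E'
def frame(yaw,lean,ysign=1):
    """tool pointing down, its body leaning `lean` deg from vertical towards heading yaw (deg); y level."""
    y,l=np.radians([yaw,lean]);h=np.array([np.cos(y),np.sin(y),0])
    z=-(np.sin(l)*h+np.cos(l)*np.array([0,0,1]));n=ysign*np.array([-h[1],h[0],0])
    return np.c_[np.cross(n,z),n,z]
def go(p,R,s=None):
    s=s or monitor.get_state();R0=Ro.from_quat(s["tcp_rot"]).as_matrix()
    d=R0.T@(np.array(p)-s["eef_pos"]);w=Ro.from_matrix(R0.T@R).as_rotvec()
    print("shift",np.round(d/.4,4),"turn",np.round(w/np.pi,4),"rows>=",round(max(np.linalg.norm(d)/.0625,np.degrees(np.linalg.norm(w))/10.7),1))
E
python3 - <<'E'
from h import *
np.set_printoptions(precision=4,suppress=True)
print(Ro.from_quat(monitor.get_state()["tcp_rot"]).as_matrix())
b=np.array([.4884,.2615,.067])
for s in(1,-1):
    R=frame(-12.3,20,s);print(R[:,2]);go(b-.1*R[:,2],R)
E
```

```text
[[-0.9128  0.4085 -0.0002]
 [ 0.4085  0.9128 -0.0003]
 [ 0.0001 -0.0003 -1.    ]]
[-0.3342  0.0729 -0.9397]
shift [-0.9313 -0.5742  0.223 ] turn [ 0.0113  0.1107 -0.065 ] rows>= 7.1
[-0.3342  0.0729 -0.9397]
shift [-0.9313 -0.5742  0.223 ] turn [ 0.1624 -0.0166  0.921 ] rows>= 15.7
```

```bash
python3 -m handwheel '[[-0.931,-0.574,0.223,0.0113,0.1107,-0.065,1],[-0.931,-0.574,0.223,0.0113,0.1107,-0.065,1],[-0.931,-0.574,0.223,0.0113,0.1107,-0.065,1],[-0.931,-0.574,0.223,0.0113,0.1107,-0.065,1],[-0.931,-0.574,0.223,0.0113,0.1107,-0.065,1],[-0.931,-0.574,0.223,0.0113,0.1107,-0.065,1],[-0.931,-0.574,0.223,0.0113,0.1107,-0.065,1],[-0.931,-0.574,0.223,0.0113,0.1107,-0.065,1],[-0.931,-0.574,0.223,0.0113,0.1107,-0.065,1],[-0.931,-0.574,0.223,0.0113,0.1107,-0.065,1],[-0.931,-0.574,0.223,0.0113,0.1107,-0.065,1]]' 30
python3 - <<'E'
from h import *
s=monitor.get_state();print(s["qpos"],s["dq"])
b=np.array([.4884,.2615,.067]);R=frame(-12.3,20)
go(b-.1*R[:,2],R);go(b,R)
S=eyes.read_camera("side");T=eyes.read_camera("top")
A=cv2.resize(T[170:310,150:290],(400,400),interpolation=2);B=cv2.resize(S[110:250,220:360],(400,400),interpolation=2)
cv2.imwrite("pics/c2.png",np.hstack([A,B])[:,:,::-1])
E
```

```text
time: 1.78
eef_pos: [0.5211, 0.2558, 0.1616]
tcp_rot: [0.104, 0.979, 0.019, -0.172]
contact_force: [-0.4, 0.2, 0.0]
opening: 0.999
finger_force: 0.0
[ 0.22301713  0.31688956  1.73497944  0.14725641  1.40929406 -1.1828619 ] [-0.00263672  0.00215894 -0.0001491  -0.00113629 -0.00080165  0.00062443]
shift [-0.0029 -0.0036  0.0006] turn [0.     0.0002 0.0008] rows>= 0.0
shift [-0.0028 -0.0037  0.2506] turn [0.     0.0002 0.0008] rows>= 1.6
```

View pics/c2.png

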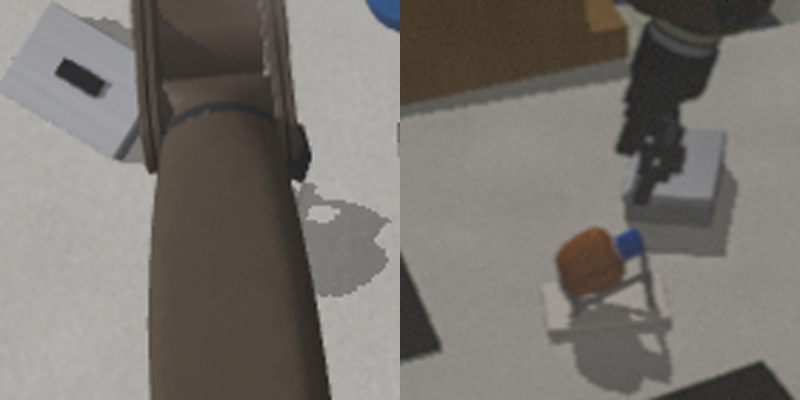

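The side view shows the gripper above the knob end with the flask undisturbed at crop (595,258). I lower along the tool axis.

```bash
python3 -m handwheel '[[-0.003,-0.0037,0.04,0,0,0.0008,1],[-0.003,-0.0037,0.08,0,0,0.0008,1],[-0.003,-0.0037,0.12,0,0,0.0008,1],[-0.003,-0.0037,0.15,0,0,0.0008,1],[-0.003,-0.0037,0.18,0,0,0.0008,1],[-0.003,-0.0037,0.21,0,0,0.0008,1],[-0.003,-0.0037,0.235,0,0,0.0008,1],[-0.003,-0.0037,0.25,0,0,0.0008,1],[-0.003,-0.0037,0.26,0,0,0.0008,1],[-0.003,-0.0037,0.26,0,0,0.0008,1]]' 30
python3 -m handwheel '[[0,0,0,0,0,0,0.5],[0,0,0,0,0,0,0.5],[0,0,0,0,0,0,0.3],[0,0,0,0,0,0,0.1],[0,0,0,0,0,0,-0.1],[0,0,0,0,0,0,-0.3],[0,0,0,0,0,0,-0.5],[0,0,0,0,0,0,-0.5]]' 30
```

```text
time: 3.12
eef_pos: [0.4878, 0.2604, 0.0629]
tcp_rot: [0.107, 0.979, 0.019, -0.173]
contact_force: [-1.2, 0.3, -0.2]
opening: 0.999
finger_force: 0.0
time: 4.12
eef_pos: [0.4884, 0.2596, 0.0639]
tcp_rot: [0.106, 0.979, 0.018, -0.172]
contact_force: [-0.3, -5.2, 6.0]
opening: 0.741
finger_force: 32.7
```

Run:
```python
from h import *
s=monitor.get_state();p=s["eef_pos"];R=Ro.from_quat(s["tcp_rot"]).as_matrix()
go(p+[0,0,.1],R)
```

```text
shift [ 0.0853 -0.0004 -0.235 ] turn [0. 0. 0.] rows>= 1.6
```

```bash
python3 -m handwheel '[[0.004,0,-0.011,0,0,0,-0.5],[0.012,0,-0.033,0,0,0,-0.5],[0.022,0,-0.06,0,0,0,-0.5],[0.034,0,-0.094,0,0,0,-0.5],[0.048,0,-0.13,0,0,0,-0.5],[0.06,0,-0.165,0,0,0,-0.5],[0.073,0,-0.2,0,0,0,-0.5],[0.0853,0,-0.235,0,0,0,-0.5],[0.0853,0,-0.235,0,0,0,-0.5]]' 30
python3 - <<'E'
from h import *
s=monitor.get_state();print(s["wrist_torque"])
for yaw in(-12.3,): 
  R=frame(yaw,-45);print(R);go([.545,.03,.17],R)
E
```

```text
time: 5.25
eef_pos: [0.4889, 0.2606, 0.1648]
tcp_rot: [0.107, 0.979, 0.019, -0.171]
contact_force: [0.3, -0.0, -1.7]
opening: 0.736
finger_force: 33.5
[-0.03375711 -0.28967837  0.05595272]
[[-0.69087555  0.21303039  0.69087555]
 [ 0.15063523  0.97704557 -0.15063523]
 [-0.70710678  0.         -0.70710678]]
shift [-0.2409 -0.5329 -0.1013] turn [ 2.000e-04 -3.601e-01 -8.000e-04] rows>= 6.1
```

```bash
python3 -m handwheel '[[-0.01,-0.025,-0.02,0,-0.015,0,-0.5],[-0.03,-0.075,-0.045,0,-0.045,0,-0.5],[-0.055,-0.13,-0.07,0,-0.085,0,-0.5],[-0.085,-0.19,-0.085,0,-0.125,0,-0.5],[-0.115,-0.25,-0.095,0,-0.17,0,-0.5],[-0.145,-0.315,-0.1,0,-0.215,0,-0.5],[-0.175,-0.38,-0.1,0,-0.26,0,-0.5],[-0.2,-0.44,-0.1,0,-0.3,0,-0.5],[-0.222,-0.49,-0.101,0,-0.333,0,-0.5],[-0.235,-0.52,-0.101,0,-0.352,0,-0.5],[-0.241,-0.533,-0.101,0,-0.36,0,-0.5],[-0.241,-0.533,-0.101,0,-0.36,0,-0.5]]' 30
cat > m3.py <<'E'
from h import *
import sys
s=monitor.get_state();print(s["time"],s["eef_pos"],s["qpos"],s["opening"])
S=eyes.read_camera("side");T=eyes.read_camera("top")
x,y,X,Y=map(int,sys.argv[2:6]);x2,y2,X2,Y2=map(int,sys.argv[6:10])
A=cv2.resize(T[y:Y,x:X],(400,400),interpolation=2);B=cv2.resize(S[y2:Y2,x2:X2],(400,400),interpolation=2)
cv2.imwrite(f"pics/{sys.argv[1]}.png",np.hstack([A,B])[:,:,::-1])
E
python3 m3.py c3 250 180 380 310 270 140 400 270
```

```text
time: 6.75
eef_pos: [0.5432, 0.0323, 0.1766]
tcp_rot: [0.101, 0.921, -0.044, 0.375]
contact_force: [-0.1, 0.9, -1.8]
opening: 0.738
finger_force: 34.0
6.75 [0.54322748 0.03229895 0.17662831] [-0.08516578 -0.19705096  2.35297448 -0.42822359  0.23760365 -1.05870479] 0.7376424384793684
```

View pics/c3.png

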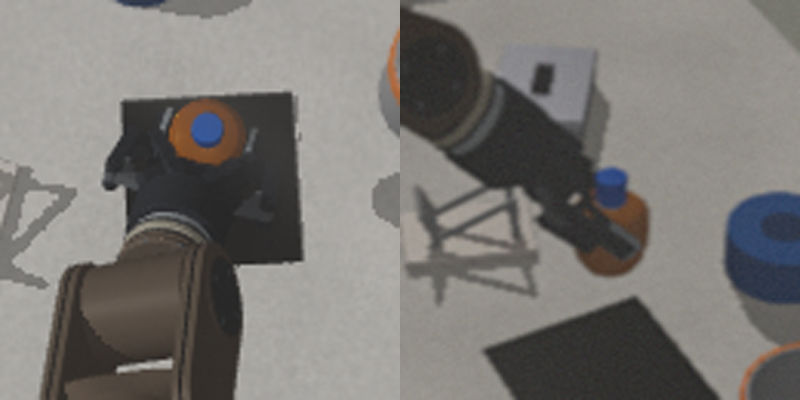

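The flask is held nearly upright above the mat (top crop (207,128), side crop (612,225)). Joint 5 sits at its lower limit, so I'll turn the lean sideways.

```bash
cat >> h.py <<'E'
a0=frame(-12.3,20).T@np.array([np.cos(np.radians(25))*np.cos(np.radians(12.3)),-np.cos(np.radians(25))*np.sin(np.radians(12.3)),np.sin(np.radians(25))])
def tilt(s):
    a=Ro.from_quat(s["tcp_rot"]).as_matrix()@a0;return a,np.degrees(np.arccos(a[2]))
E
python3 - <<'E'
from h import *
s=monitor.get_state();print(tilt(s))
for yaw in(-37,10): go([.555,.03,.16],frame(yaw,-45))
E
```

```text
(array([0.01270045, 0.00148902, 0.99991824]), np.float64(0.7326864678988663))
shift [0.0075 0.0001 0.0503] turn [ 0.0942 -0.0035  0.0972] rows>= 2.3
shift [0.0075 0.0001 0.0503] turn [-0.0893 -0.0041 -0.0885] rows>= 2.1
```

```bash
python3 -m handwheel '[[0.002,0,0.012,0.018,0,0.019,-0.5],[0.004,0,0.025,0.04,-0.001,0.041,-0.5],[0.006,0,0.038,0.065,-0.002,0.067,-0.5],[0.007,0,0.047,0.085,-0.003,0.087,-0.5],[0.0075,0,0.05,0.094,-0.0035,0.097,-0.5],[0.0075,0,0.05,0.094,-0.0035,0.097,-0.5]]' 30
python3 - <<'E'
from h import *
np.set_printoptions(precision=4,suppress=True)
s=monitor.get_state();print(s["qpos"],tilt(s))
for yaw in(-37,-50): go([.555,.03,.16],frame(yaw,-45))
E
```

```text
time: 7.6
eef_pos: [0.5551, 0.0308, 0.1592]
tcp_rot: [0.292, 0.877, -0.121, 0.362]
contact_force: [0.1, 0.1, -2.5]
opening: 0.741
finger_force: 34.0
[ 0.064  -0.0287  2.2449 -1.084   0.5455 -0.0102] (array([ 0.0011, -0.0009,  1.    ]), np.float64(0.0817654881783448))
shift [-0.0022 -0.0018 -0.0006] turn [ 0.0007 -0.0005  0.0006] rows>= 0.0
shift [-0.0022 -0.0018 -0.0006] turn [ 0.0517 -0.0005  0.0517] rows>= 1.2
```

```bash
python3 -m handwheel '[[0.007,0,0.007,0,0,0,-0.5],[0.024,0,0.024,0,0,0,-0.5],[0.045,0,0.045,0,0,0,-0.5],[0.067,0,0.067,0,0,0,-0.5],[0.09,0,0.09,0,0,0,-0.5],[0.112,0,0.112,0,0,0,-0.5],[0.132,0,0.132,0,0,0,-0.5],[0.147,0,0.147,0,0,0,-0.5],[0.155,0,0.155,0,0,0,-0.5],[0.159,0,0.159,0,0,0,-0.5],[0.159,0,0.159,0,0,0,-0.5],[0.159,0,0.159,0,0,0,-0.5]]' 30
python3 - <<'E'
from h import *
np.set_printoptions(precision=4,suppress=True)
s=monitor.get_state();print(s["qpos"],tilt(s),s["contact_force"])
S=eyes.read_camera("side");T=eyes.read_camera("top")
for rng,bs,bt in((BLUE,(290,190,375,270),(280,200,360,275)),(AMB,(290,190,375,275),(280,200,360,275))):
    a=blobs(S,rng,bs)[0];b=blobs(T,rng,bt)[0];print([(cen(c),cv2.contourArea(c)) for c in a[:2]],[(cen(c),cv2.contourArea(c)) for c in b[:2]],tri(cen(a[0]),cen(b[0])))
cv2.imwrite("pics/c4.png",np.hstack([cv2.resize(T[180:310,250:380],(400,400)),cv2.resize(S[170:300,270:400],(400,400))])[:,:,::-1])
E
```

```text
time: 9.1
eef_pos: [0.5544, 0.0298, 0.0695]
tcp_rot: [0.293, 0.876, -0.121, 0.363]
contact_force: [-0.4, 0.3, -2.3]
opening: 0.735
finger_force: 34.0
[ 0.0625  0.1609  2.2638 -1.4401  0.482   0.397 ] (array([ 0.0009, -0.0001,  1.    ]), np.float64(0.0531528143524844)) [-0.3941  0.2645 -2.2562]
[(array([341.9418, 231.7606]), 74.5)] [(array([317.9104, 224.7927]), 59.5)] (array([0.553 , 0.0323, 0.1026]), [np.float64(0.0003), np.float64(0.0003)])
[(array([344.7567, 245.3218]), 216.5)] [(array([317.8236, 225.9317]), 334.5)] (array([0.5605, 0.0323, 0.0513]), [np.float64(0.0018), np.float64(0.0018)])
```

View pics/c4.png

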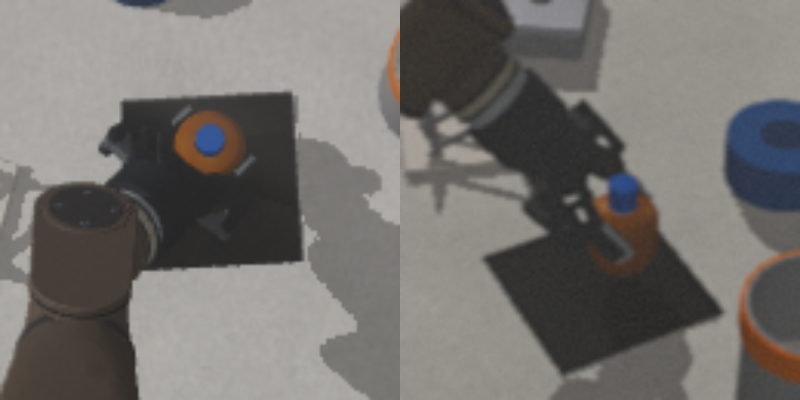

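Over the mat, upright, foot about 20 mm above it (knob at top crop (209,140), side crop (624,190)). Joint 4 is near its limit, so I turn the lean back 10 degrees before lowering.

Run:
```python
from h import *
s=monitor.get_state();go([.553,.03,.0695],frame(-27,-45))
```

```text
shift [ 0.0021 -0.0016 -0.0023] turn [-0.0393 -0.0003 -0.0391] rows>= 0.9
```

```bash
python3 -m handwheel '[[0.0005,0,-0.0005,-0.013,0,-0.013,-0.5],[0.001,-0.001,-0.001,-0.026,0,-0.026,-0.5],[0.002,-0.0016,-0.002,-0.039,0,-0.039,-0.5],[0.002,-0.0016,-0.002,-0.039,0,-0.039,-0.5],[0.002,-0.0016,-0.002,-0.039,0,-0.039,-0.5]]' 30
python3 - <<'E'
from h import *
s=monitor.get_state();print(s["qpos"],tilt(s),s["contact_force"],s["eef_pos"])
E
python3 -m handwheel '[[0.0022,0,0.0022,0,0,0,-0.5],[0.0044,0,0.0044,0,0,0,-0.5],[0.0066,0,0.0066,0,0,0,-0.5],[0.0088,0,0.0088,0,0,0,-0.5],[0.011,0,0.011,0,0,0,-0.5],[0.0132,0,0.0132,0,0,0,-0.5],[0.0154,0,0.0154,0,0,0,-0.5],[0.0176,0,0.0176,0,0,0,-0.5]]' 30
```

```text
time: 9.82
eef_pos: [0.5536, 0.0314, 0.0753]
tcp_rot: [0.217, 0.9, -0.09, 0.367]
contact_force: [0.6, -0.4, -2.7]
opening: 0.736
finger_force: 34.0
[ 0.01127063  0.10428762  2.30916217 -1.52583243  0.33551447  0.31194858] (array([ 0.01089187, -0.00225669,  0.99993814]), np.float64(0.6373251165730102)) [ 0.59869001 -0.43010012 -2.73469225] [0.55358234 0.0313903  0.07528165]
time: 10.82
eef_pos: [0.5539, 0.0327, 0.0699]
tcp_rot: [0.218, 0.901, -0.091, 0.363]
contact_force: [-0.5, -0.4, -2.5]
opening: 0.736
finger_force: 34.0
```

Turning that way made joint 4 worse. I fit the arm's geometry from the recorded poses so I can choose a feasible lean.

```bash
cat > fk.py <<'E'
from h import *
from scipy.optimize import least_squares as ls
np.set_printoptions(precision=3,suppress=True)
rz=lambda a:Ro.from_euler("z",a).as_matrix();ry=lambda a:Ro.from_euler("y",a).as_matrix()
def fk(q,k):
    A=rz(q[0]);B=A@ry(q[1]);C=B@ry(q[2]);D=C@rz(q[3])@ry(q[4])@rz(q[5])
    return A@[k[5],0,k[0]]+B@[0,0,k[1]]+C@[k[4],0,k[2]]+D@[0,0,k[3]],D
s=monitor.get_state()
DD=[([1.00001845,.287171775,1.57817082,0,1.27862617,-.150012682],[.27535,.61561,.24895]),
([.22301713,.31688956,1.73497944,.14725641,1.40929406,-1.1828619],[.5211,.2558,.1616]),
([-.08516578,-.19705096,2.35297448,-.42822359,.23760365,-1.05870479],[.54323,.0323,.17663]),
([.064,-.0287,2.2449,-1.084,.5455,-.0102],[.5551,.0308,.1592]),
([.0625,.1609,2.2638,-1.4401,.482,.397],[.5544,.0298,.0695]),(s["qpos"],s["eef_pos"])]
f=ls(lambda k:np.concatenate([fk(q,k)[0]-p for q,p in DD]),[.3,.4,.4,.15,0,0])
K=f.x
D=fk(s["qpos"],K)[1];R0=Ro.from_quat(s["tcp_rot"]).as_matrix();OFF=D.T@R0
lo=np.array([-2.77,-.9,.21,-1.53,.24,-2.84]);hi=np.array([2.77,2.22,2.48,4.67,2.81,2.84])
def ik(p,R,q0):
    def e(q):
        x,D=fk(q,K);return np.r_[(x-p)*10,Ro.from_matrix((D@OFF).T@R).as_rotvec()]
    r=ls(e,np.clip(q0,lo+.01,hi-.01),bounds=(lo,hi));m=np.minimum(r.x-lo,hi-r.x);return r.x,r.cost,m.min()
if __name__=="__main__":
    print(K,np.abs(f.fun).max(),OFF,s["qpos"])
    for x in(.554,.58):
        for yaw in(-12,-25,-37,-50,-65,-80,-95):
            b=[ik([x,.03,.049],frame(yaw,-45),q) for q in([.1,.2,2.2,-1.3,.5,.3],[.2,.3,2,-.8,.8,0],[.3,.4,1.8,-.5,1,0])]
            b=min(b,key=lambda r:(r[1]>1e-6,-r[2]));print(x,yaw,b)
E
python3 fk.py
```

```text
[ 0.173  0.197  0.38   0.053 -0.05   0.201] 0.11426813810161765 [[ 0. -1. -0.]
 [ 1.  0. -0.]
 [-0. -0.  1.]] [ 0.014  0.118  2.304 -1.526  0.337  0.316]
0.554 -12 (array([ 0.078,  0.266,  2.219, -1.53 ,  0.24 ,  0.19 ]), np.float64(0.0077855311160356004), np.float64(5.551115123125783e-17))
0.554 -25 (array([ 0.088,  0.28 ,  2.211, -1.53 ,  0.36 ,  0.372]), np.float64(0.0028207876897300005), np.float64(3.3306690738754696e-15))
0.554 -37 (array([ 0.1  ,  0.302,  2.197, -1.53 ,  0.5  ,  0.538]), np.float64(7.430064957701462e-05), np.float64(2.220446049250313e-16))
0.554 -50 (array([ 0.11 ,  0.328,  2.168, -1.382,  0.642,  0.58 ]), np.float64(9.688420173035603e-19), np.float64(0.14795576571994018))
0.554 -65 (array([ 0.118,  0.362,  2.125, -1.208,  0.801,  0.635]), np.float64(2.614709750459262e-18), np.float64(0.32184797900650497))
0.554 -80 (array([ 0.121,  0.4  ,  2.077, -1.049,  0.952,  0.714]), np.float64(4.744168071712593e-30), np.float64(0.40273207278056633))
0.554 -95 (array([ 0.12 ,  0.437,  2.029, -0.894,  1.092,  0.81 ]), np.float64(1.7376980180524955e-20), np.float64(0.451342
[... 258 characters left out ...]
at64(1.1102230246251565e-15))
0.58 -37 (array([ 0.095,  0.404,  2.071, -1.515,  0.498,  0.511]), np.float64(7.901257682799907e-18), np.float64(0.01454004053433211))
0.58 -50 (array([ 0.105,  0.429,  2.039, -1.35 ,  0.645,  0.535]), np.float64(3.1046398497449598e-18), np.float64(0.180084849434476))
0.58 -65 (array([ 0.112,  0.463,  1.995, -1.185,  0.809,  0.596]), np.float64(7.978074234395052e-21), np.float64(0.3445931672851288))
0.58 -80 (array([ 0.116,  0.5  ,  1.947, -1.033,  0.965,  0.679]), np.float64(5.787619426127244e-20), np.float64(0.4970091900896696))
0.58 -95 (array([ 0.114,  0.537,  1.896, -0.884,  1.11 ,  0.779]), np.float64(6.296372242742797e-31), np.float64(0.5836827466442609))
```

Run:
```python
from h import *
s=monitor.get_state();go([.553,.03,.074],frame(-65,-45))
```

```text
shift [-0.0079 -0.0071 -0.0066] turn [ 0.1456 -0.0052  0.1506] rows>= 3.5
```

```bash
python3 -m handwheel '[[-0.012,-0.002,-0.012,0.01,0,0.01,-0.5],[-0.024,-0.005,-0.024,0.03,-0.001,0.031,-0.5],[-0.025,-0.007,-0.025,0.055,-0.002,0.057,-0.5],[-0.025,-0.007,-0.025,0.085,-0.003,0.088,-0.5],[-0.025,-0.007,-0.025,0.11,-0.004,0.114,-0.5],[-0.025,-0.007,-0.025,0.132,-0.005,0.137,-0.5],[-0.025,-0.007,-0.025,0.1456,-0.0052,0.1506,-0.5],[-0.025,-0.007,-0.025,0.1456,-0.0052,0.1506,-0.5],[-0.025,-0.007,-0.025,0.1456,-0.0052,0.1506,-0.5]]' 30
python3 - <<'E'
from h import *
s=monitor.get_state();print(s["qpos"],tilt(s));go([.553,.03,.074],frame(-65,-45))
E
```

```text
time: 11.95
eef_pos: [0.5526, 0.0301, 0.0839]
tcp_rot: [0.496, 0.779, -0.206, 0.323]
contact_force: [-0.1, -0.4, -1.6]
opening: 0.737
finger_force: 34.0
[ 0.15484893  0.26666821  2.09337116 -1.08485599  0.87545947  0.49224644] (array([ 3.44861164e-04, -2.05627045e-04,  9.99999919e-01]), np.float64(0.023004930640861582))
shift [0.0169 0.0007 0.0179] turn [ 0.0001 -0.0001  0.0002] rows>= 0.2
```

```bash
python3 -m handwheel '[[0.005,0,0.005,0,0,0,-0.5],[0.013,0,0.013,0,0,0,-0.5],[0.021,0,0.021,0,0,0,-0.5],[0.029,0,0.029,0,0,0,-0.5],[0.036,0,0.036,0,0,0,-0.5],[0.042,0,0.042,0,0,0,-0.5],[0.044,0,0.044,0,0,0,-0.5],[0.044,0,0.044,0,0,0,-0.5]]' 30
python3 -m handwheel '[[0.0022,0,0.0022,0,0,0,-0.5],[0.0044,0,0.0044,0,0,0,-0.5],[0.0066,0,0.0066,0,0,0,-0.5],[0.0088,0,0.0088,0,0,0,-0.5]]' 30
```

```text
time: 12.95
eef_pos: [0.5529, 0.0302, 0.0591]
tcp_rot: [0.496, 0.779, -0.206, 0.323]
contact_force: [-0.1, 0.0, -1.2]
opening: 0.742
finger_force: 34.0
time: 13.45
eef_pos: [0.5529, 0.0302, 0.0541]
tcp_rot: [0.496, 0.779, -0.206, 0.323]
contact_force: [0.4, 0.0, -2.8]
opening: 0.736
finger_force: 34.0
```

```bash
python3 -m handwheel '[[0.0022,0,0.0022,0,0,0,-0.5],[0.0044,0,0.0044,0,0,0,-0.5]]' 30
```

```text
time: 13.7
eef_pos: [0.5529, 0.0302, 0.0516]
tcp_rot: [0.496, 0.779, -0.206, 0.323]
contact_force: [1.1, -0.4, -2.3]
opening: 0.737
finger_force: 34.0
```

```bash
python3 -m handwheel '[[0.0022,0,0.0022,0,0,0,-0.5]]' | grep -E "eef|contact"
```

```text
eef_pos: [0.5529, 0.0302, 0.0504]
contact_force: [-0.6, -0.1, -2.7]
```

```bash
python3 -m handwheel '[[0.0022,0,0.0022,0,0,0,-0.5]]' | grep -E "eef|contact"
```

```text
eef_pos: [0.5529, 0.0302, 0.0491]
contact_force: [-0.1, 0.2, -2.4]
```

```bash
python3 -m handwheel '[[0.0015,0,0.0015,0,0,0,-0.5]]' | grep -E "eef|contact"
```

```text
eef_pos: [0.553, 0.03, 0.049]
contact_force: [-1.9, 1.7, 3.5]
```

```bash
python3 -m handwheel '[[-0.0007,0,-0.0007,0,0,0,-0.5],[-0.0007,0,-0.0007,0,0,0,0.5],[-0.0007,0,-0.0007,0,0,0,0.6],[-0.0007,0,-0.0007,0,0,0,0.75],[-0.0007,0,-0.0007,0,0,0,0.9],[-0.0007,0,-0.0007,0,0,0,1],[-0.0007,0,-0.0007,0,0,0,1],[-0.0007,0,-0.0007,0,0,0,1],[-0.0007,0,-0.0007,0,0,0,1]]' 30
python3 m3.py c5 250 180 380 310 270 170 400 300
```

```text
time: 15.2
eef_pos: [0.5529, 0.0302, 0.0487]
tcp_rot: [0.496, 0.779, -0.206, 0.323]
contact_force: [0.6, -0.1, 0.6]
opening: 1.001
finger_force: 0.0
15.2 [0.55287322 0.03017071 0.04874249] [ 0.15497236  0.3380304   2.09089862 -1.1381414   0.84531135  0.57450546] 1.0009223691358564
```

View pics/c5.png

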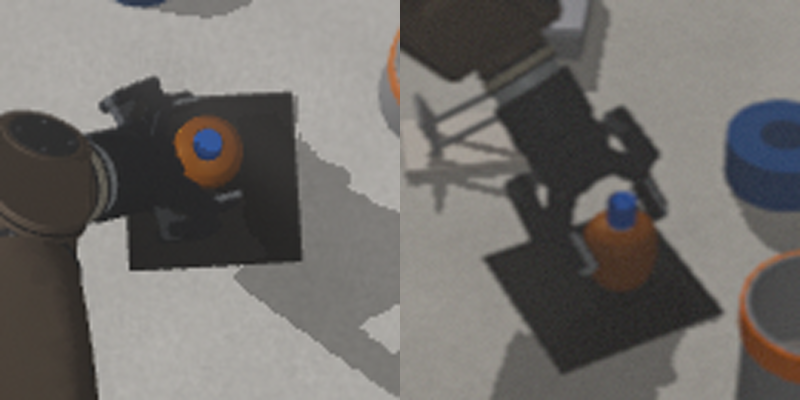

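The flask stands upright on the mat with the fingers open and clear (knob at top crop (208,143), side crop (622,210)). I back off along the tool axis.

```bash
python3 -m handwheel '[[0,0,-0.01,0,0,0,1],[0,0,-0.03,0,0,0,1],[0,0,-0.06,0,0,0,1],[0,0,-0.1,0,0,0,1],[0,0,-0.15,0,0,0,1],[0,0,-0.2,0,0,0,1],[0,0,-0.26,0,0,0,1],[0,0,-0.32,0,0,0,1],[0,0,-0.37,0,0,0,1],[0,0,-0.4,0,0,0,1],[0,0,-0.4,0,0,0,1]]' 30
cat > m4.py <<'E'
from h import *
np.set_printoptions(precision=4,suppress=True)
s=monitor.get_state();print(s["qpos"],s["eef_pos"])
S=eyes.read_camera("side");T=eyes.read_camera("top")
for rng,bs,bt in((BLUE,(290,190,375,270),(280,200,360,275)),(AMB,(290,190,375,275),(280,200,360,275))):
    a=blobs(S,rng,bs)[0];b=blobs(T,rng,bt)[0];print([(cen(c),cv2.contourArea(c)) for c in a[:2]],[(cen(c),cv2.contourArea(c)) for c in b[:2]],tri(cen(a[0]),cen(b[0])))
    if rng is BLUE: print(plane("top",cen(b[0]),.09),plane("side",cen(a[0]),.083))
for n,im,box in(("top",T,(280,200,360,275)),("side",S,(290,230,380,295))):
    c=blobs(im,((0,0,0),(180,255,60)),box)[0]
E
python3 m4.py
```

```text
time: 16.68
eef_pos: [0.5052, 0.1334, 0.1627]
tcp_rot: [0.496, 0.779, -0.205, 0.323]
contact_force: [-0.5, 0.4, 0.1]
opening: 1.005
finger_force: 0.0
[ 0.3764  0.1319  2.0689 -0.913   1.1014  0.4434] [0.5052 0.1334 0.1627]
[(array([341.5   , 237.8051]), 65.0)] [(array([317.0667, 226.4167]), 60.0)] (array([0.5528, 0.0345, 0.0795]), [np.float64(0.0006), np.float64(0.0006)])
[[0.5504 0.0346 0.09  ]] [[0.5518 0.031  0.083 ]]
[(array([341.3017, 251.2796]), 363.0)] [(array([316.8133, 228.9527]), 391.0)] (array([0.5539, 0.0355, 0.0293]), [np.float64(0.0001), np.float64(0.0001)])
```

Run:
```python
from h import *
go([.5525,.0335,.21],frame(-65,0))
```

```text
shift [-0.2801  0.0034  0.1084] turn [-2.0e-04  2.5e-01  1.0e-04] rows>= 4.2
```

```bash
python3 -m handwheel '[[-0.04,0,0,0,0.02,0,1],[-0.09,0,0.015,0,0.06,0,1],[-0.14,0.001,0.04,0,0.105,0,1],[-0.19,0.002,0.065,0,0.15,0,1],[-0.235,0.003,0.085,0,0.195,0,1],[-0.265,0.0034,0.1,0,0.23,0,1],[-0.28,0.0034,0.1084,0,0.25,0,1],[-0.28,0.0034,0.1084,0,0.25,0,1],[-0.28,0.0034,0.1084,0,0.25,0,1]]' 30
python3 - <<'E'
from h import *
s=monitor.get_state();print(s["qpos"]);go([.5525,.0335,.13],frame(-65,0),s);go([.5525,.0335,.09],frame(-65,0),s)
E
python3 m4.py
```

```text
time: 17.9
eef_pos: [0.5521, 0.0337, 0.2094]
tcp_rot: [0.537, 0.843, -0.001, -0.001]
contact_force: [-0.8, 0.1, -0.4]
opening: 0.998
finger_force: 0.0
[-1.22144172e-01  5.72905725e-02  1.91529551e+00 -6.83505307e-04
  1.17051281e+00 -5.57959502e-01]
shift [-0.001   0.001   0.1986] turn [-0.0005 -0.0001 -0.0001] rows>= 1.3
shift [-0.001   0.0011  0.2986] turn [-0.0005 -0.0001 -0.0001] rows>= 1.9
[-0.1221  0.0573  1.9153 -0.0007  1.1705 -0.558 ] [0.5521 0.0337 0.2094]Traceback (most recent call last):
  File "m4.py", line 6, in <module>
    a=blobs(S,rng,bs)[0];b=blobs(T,rng,bt)[0];print([(cen(c),cv2.contourArea(c)) for c in a[:2]],[(cen(c),cv2.contourArea(c)) for c in b[:2]],tri(cen(a[0]),cen(b[0])))
                                                                                                                                                                ~^^^
IndexError: list index out of range
```

```bash
python3 -m handwheel '[[-0.001,0.001,0.03,-0.0005,0,0,1],[-0.001,0.001,0.08,-0.0005,0,0,1],[-0.001,0.001,0.13,-0.0005,0,0,0.6],[-0.001,0.001,0.17,-0.0005,0,0,0.4],[-0.001,0.001,0.2,-0.0005,0,0,0.4],[-0.001,0.001,0.225,-0.0005,0,0,0.4],[-0.001,0.001,0.25,-0.0005,0,0,0.4],[-0.001,0.001,0.27,-0.0005,0,0,0.4],[-0.001,0.001,0.285,-0.0005,0,0,0.4],[-0.001,0.001,0.296,-0.0005,0,0,0.4],[-0.001,0.001,0.296,-0.0005,0,0,0.4]]' 25
python3 m3.py c6 250 180 380 310 270 170 400 300
```

```text
time: 19.38
eef_pos: [0.5531, 0.0335, 0.0917]
tcp_rot: [0.537, 0.843, 0.001, 0.0]
contact_force: [0.2, -0.1, -0.1]
opening: 0.699
finger_force: 0.0
19.375 [0.5530897  0.03353457 0.09173597] [-1.22945210e-01  2.09851794e-01  1.98566054e+00  1.12480408e-03
  9.45231528e-01 -5.60006035e-01] 0.6987748172705823
```

View pics/c6.png

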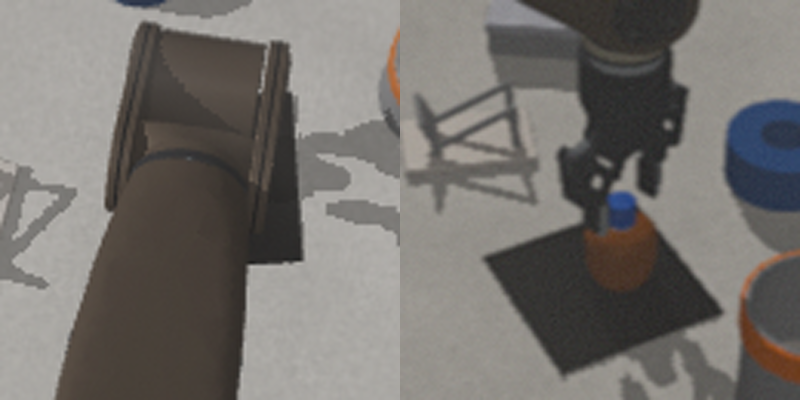

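The fingers straddle the blue knob (side crop (622,210)) and the flask stands unmoved. I close slowly.

```bash
python3 -m handwheel '[[0,0,0,0,0,0,0.3],[0,0,0,0,0,0,0.2],[0,0,0,0,0,0,0.1],[0,0,0,0,0,0,0],[0,0,0,0,0,0,-0.1],[0,0,0,0,0,0,-0.2],[0,0,0,0,0,0,-0.3],[0,0,0,0,0,0,-0.35],[0,0,0,0,0,0,-0.4],[0,0,0,0,0,0,-0.5],[0,0,0,0,0,0,-0.7],[0,0,0,0,0,0,-0.7]]' 25
```

```text
time: 20.98
eef_pos: [0.5531, 0.0334, 0.0921]
tcp_rot: [0.537, 0.843, 0.0, 0.0]
contact_force: [-3.4, -1.4, 3.1]
opening: 0.293
finger_force: 24.8
```

```bash
python3 -m handwheel '[[0,0,-0.005,0,0,0,-0.7],[0,0,-0.015,0,0,0,-0.7],[0,0,-0.035,0,0,0,-0.7],[0,0,-0.07,0,0,0,-0.7],[0,0,-0.12,0,0,0,-0.7],[0,0,-0.18,0,0,0,-0.7],[0,0,-0.25,0,0,0,-0.7],[0,0,-0.32,0,0,0,-0.7],[0,0,-0.4,0,0,0,-0.7],[0,0,-0.46,0,0,0,-0.7],[0,0,-0.49,0,0,0,-0.7],[0,0,-0.5,0,0,0,-0.7]]' 25
python3 - <<'E'
from h import *
s=monitor.get_state();go([.4765,-.3665,.292],frame(-65,0))
E
python3 m3.py c7 250 160 380 290 290 110 420 240
```

```text
time: 22.48
eef_pos: [0.5531, 0.0334, 0.293]
tcp_rot: [0.537, 0.843, 0.001, 0.001]
contact_force: [0.2, -0.5, -3.4]
opening: 0.292
finger_force: 24.8
shift [-0.8251 -0.5961  0.0013] turn [0.0009 0.0002 0.    ] rows>= 6.5
22.475 [0.55306178 0.0333847  0.29298291] [-1.23237354e-01 -1.34748221e-02  1.83132401e+00  9.72375602e-04
  1.32090851e+00 -5.59936430e-01] 0.29211381783662876
```

View pics/c7.png

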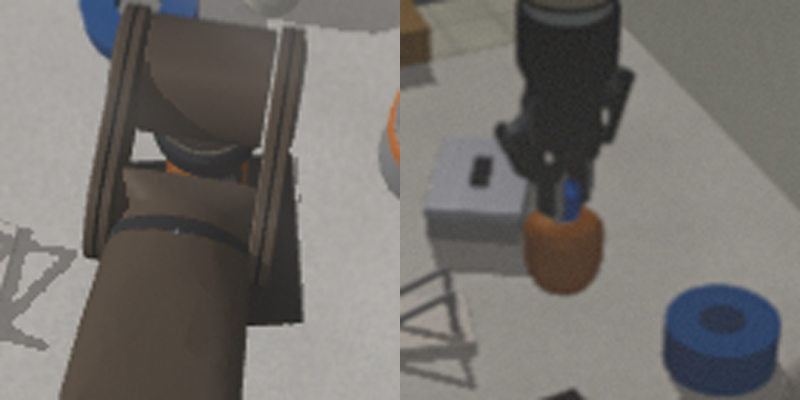

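The flask hangs upright by the knob (side crop (568,200)). I move over the blue canister, passing above the orange rim height.

```bash
python3 -m handwheel '[[-0.01,-0.007,0,0,0,0,-0.7],[-0.03,-0.022,0,0,0,0,-0.7],[-0.06,-0.043,0,0,0,0,-0.7],[-0.1,-0.072,0,0,0,0,-0.7],[-0.15,-0.108,0,0,0,0,-0.7],[-0.2,-0.144,0,0,0,0,-0.7],[-0.25,-0.181,0,0,0,0,-0.7],[-0.3,-0.217,0,0,0,0,-0.7],[-0.34,-0.246,0,0,0,0,-0.7],[-0.37,-0.267,0,0,0,0,-0.7],[-0.39,-0.282,0,0,0,0,-0.7],[-0.4,-0.289,0,0,0,0,-0.7]]' 25
python3 -m handwheel '[[-0.01,-0.007,0,0,0,0,-0.7],[-0.03,-0.022,0,0,0,0,-0.7],[-0.06,-0.043,0,0,0,0,-0.7],[-0.1,-0.072,0,0,0,0,-0.7],[-0.15,-0.108,0,0,0,0,-0.7],[-0.2,-0.144,0,0,0,0,-0.7],[-0.26,-0.188,0,0,0,0,-0.7],[-0.31,-0.224,0,0,0,0,-0.7],[-0.36,-0.26,0,0,0,0,-0.7],[-0.4,-0.289,0,0,0,0,-0.7],[-0.425,-0.307,0,0,0,0,-0.7],[-0.425,-0.307,0,0,0,0,-0.7]]' 25
cat > m5.py <<'E'
from h import *
s=monitor.get_state();print(s["qpos"],s["eef_pos"]);go([.4765,-.3665,.292],frame(-65,0))
S=eyes.read_camera("side");T=eyes.read_camera("top")
cv2.imwrite("pics/c8.png",np.hstack([cv2.resize(T[180:320,400:540],(400,400)),cv2.resize(S[230:400,310:480],(400,400))])[:,:,::-1])
E
python3 m5.py
```

```text
time: 24.08
eef_pos: [0.5157, -0.1609, 0.2918]
tcp_rot: [0.537, 0.843, 0.001, 0.0]
contact_force: [-0.2, 0.3, -2.8]
opening: 0.291
finger_force: 24.8
time: 25.58
eef_pos: [0.4762, -0.3671, 0.2915]
tcp_rot: [0.538, 0.843, 0.001, 0.0]
contact_force: [0.1, 1.0, -3.2]
opening: 0.293
finger_force: 24.8
[-0.82607756  0.09598427  1.72098039  0.0019281   1.3246073  -1.26201505] [ 0.47620515 -0.36710771  0.29147002]
shift [ 0.0011  0.0013 -0.0013] turn [ 0.0006 -0.0002 -0.0003] rows>= 0.0
```

View pics/c8.png

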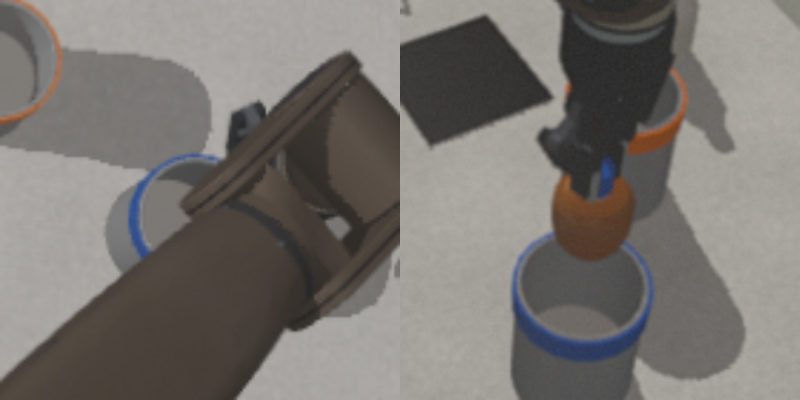

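The flask hangs over the blue mouth (side crop: flask (593,215), mouth ring (583,300)). I lower it.

```bash
python3 -m handwheel '[[0,0,0.01,0,0,0,-0.7],[0,0,0.03,0,0,0,-0.7],[0,0,0.06,0,0,0,-0.7],[0,0,0.1,0,0,0,-0.7],[0,0,0.14,0,0,0,-0.7],[0,0,0.18,0,0,0,-0.7],[0,0,0.22,0,0,0,-0.7],[0,0,0.26,0,0,0,-0.7],[0,0,0.29,0,0,0,-0.7],[0,0,0.315,0,0,0,-0.7],[0,0,0.33,0,0,0,-0.7],[0,0,0.335,0,0,0,-0.7]]' 25 | grep -E "eef|contact"
python3 -m handwheel '[[0,0,0.003,0,0,0,-0.7],[0,0,0.006,0,0,0,-0.7],[0,0,0.009,0,0,0,-0.7],[0,0,0.012,0,0,0,-0.7],[0,0,0.015,0,0,0,-0.7],[0,0,0.018,0,0,0,-0.7]]' 25 | grep -E "eef|contact"
```

```text
eef_pos: [0.4766, -0.3664, 0.1574]
contact_force: [-0.1, 0.2, -2.3]
eef_pos: [0.4766, -0.3664, 0.1504]
contact_force: [-0.1, -0.6, -1.4]
```

```bash
python3 -m handwheel '[[0,0,0.003,0,0,0,-0.7],[0,0,0.006,0,0,0,-0.7],[0,0,0.009,0,0,0,-0.7],[0,0,0.012,0,0,0,-0.7]]' 25 | grep -E "eef|contact"
```

```text
eef_pos: [0.4766, -0.3664, 0.1455]
contact_force: [0.4, -0.6, -2.7]
```

```bash
python3 -m handwheel '[[0,0,0.003,0,0,0,-0.7],[0,0,0.006,0,0,0,-0.7],[0,0,0.009,0,0,0,-0.7]]' 25 | grep -E "eef|contact"
```

```text
eef_pos: [0.4766, -0.3664, 0.142]
contact_force: [-0.3, -0.0, -1.6]
```

```bash
python3 -m handwheel '[[0,0,0.003,0,0,0,-0.7],[0,0,0.006,0,0,0,-0.7],[0,0,0.009,0,0,0,-0.7]]' 25 | grep -E "eef|contact"
```

```text
eef_pos: [0.4766, -0.3664, 0.1384]
contact_force: [0.4, -0.1, -2.8]
```

```bash
python3 -m handwheel '[[0,0,0.003,0,0,0,-0.7],[0,0,0.006,0,0,0,-0.7],[0,0,0.009,0,0,0,-0.7]]' 25 | grep -E "eef|contact"
```

```text
eef_pos: [0.4766, -0.3664, 0.1348]
contact_force: [-0.8, -0.1, -3.1]
```

```bash
python3 -m handwheel '[[0,0,0.003,0,0,0,-0.7],[0,0,0.006,0,0,0,-0.7],[0,0,0.009,0,0,0,-0.7]]' 25 | grep -E "eef|contact"
```

```text
eef_pos: [0.4766, -0.3664, 0.1312]
contact_force: [0.2, 0.6, -3.5]
```

```bash
python3 -m handwheel '[[0,0,0.003,0,0,0,-0.7],[0,0,0.006,0,0,0,-0.7]]' 25 | grep -E "eef|contact"
```

```text
eef_pos: [0.4767, -0.3663, 0.1288]
contact_force: [-0.4, -0.6, -2.5]
```

```bash
python3 -m handwheel '[[0,0,0.003,0,0,0,-0.7],[0,0,0.006,0,0,0,-0.7]]' 25 | grep -E "eef|contact"
```

```text
eef_pos: [0.4767, -0.3663, 0.1263]
contact_force: [-0.4, -0.4, -2.0]
```

```bash
python3 -m handwheel '[[0,0,0.003,0,0,0,-0.7],[0,0,0.006,0,0,0,-0.7]]' 25 | grep -E "eef|contact"
```

```text
eef_pos: [0.4767, -0.3663, 0.124]
contact_force: [0.9, -0.2, -1.8]
```

```bash
python3 -m handwheel '[[0,0,0.003,0,0,0,-0.7],[0,0,0.006,0,0,0,-0.7]]' 25 | grep -E "eef|contact"
```

```text
eef_pos: [0.4767, -0.3663, 0.1216]
contact_force: [-0.4, -0.0, -1.9]
```

```bash
python3 -m handwheel '[[0,0,0.003,0,0,0,-0.7]]' 25 | grep -E "eef|contact"
```

```text
eef_pos: [0.4767, -0.3664, 0.1205]
contact_force: [-1.0, -0.1, -1.8]
```

```bash
python3 -m handwheel '[[0,0,0.003,0,0,0,-0.7]]' 25 | grep -E "eef|contact"
```

```text
eef_pos: [0.4768, -0.3666, 0.1196]
contact_force: [0.3, 0.6, -0.0]
```

```bash
python3 -m handwheel '[[0,0,0.003,0,0,0,-0.7]]' 25 | grep -E "eef|contact"
```

```text
eef_pos: [0.4768, -0.3666, 0.1186]
contact_force: [-0.7, 0.1, 0.7]
```

```bash
python3 -m handwheel '[[0,0,0,0,0,0,-0.7]]' 25 | grep -E "eef|contact"
```

```text
eef_pos: [0.4768, -0.3666, 0.1186]
contact_force: [-1.4, -0.2, 1.1]
```

```bash
python3 -m handwheel '[[0,0,-0.0018,0,0,0,-0.7],[0,0,-0.0018,0,0,0,-0.7],[0,0,-0.0018,0,0,0,-0.4],[0,0,-0.0018,0,0,0,-0.35],[0,0,-0.0018,0,0,0,-0.3],[0,0,-0.0018,0,0,0,-0.2],[0,0,-0.0018,0,0,0,-0.1],[0,0,-0.0018,0,0,0,0],[0,0,-0.0018,0,0,0,0.05],[0,0,-0.0018,0,0,0,0.05],[0,0,-0.0018,0,0,0,0.05]]'
```

```text
time: 32.8
eef_pos: [0.4767, -0.3663, 0.1187]
tcp_rot: [0.537, 0.843, 0.001, 0.0]
contact_force: [0.1, 0.3, 0.7]
opening: 0.525
finger_force: 0.0
```

Released. I raise straight out slowly, with the opening held.

```bash
python3 -m handwheel '[[0,0,-0.005,0,0,0,0.05],[0,0,-0.015,0,0,0,0.05],[0,0,-0.03,0,0,0,0.05],[0,0,-0.05,0,0,0,0.05],[0,0,-0.08,0,0,0,0.05],[0,0,-0.12,0,0,0,0.05],[0,0,-0.17,0,0,0,0.05],[0,0,-0.23,0,0,0,0.05],[0,0,-0.29,0,0,0,0.05],[0,0,-0.35,0,0,0,0.05],[0,0,-0.4,0,0,0,0.05],[0,0,-0.42,0,0,0,0.05]]'
python3 -m handwheel '[[0.1,0.05,-0.03,0,0,0,0.05],[0.2,0.1,-0.05,0,0,0,0.05],[0.32,0.17,-0.05,0,0,0,0.05],[0.45,0.25,-0.05,0,0,0,0.05],[0.55,0.32,-0.05,0,0,0,0.05],[0.62,0.38,-0.05,0,0,0,0.05],[0.65,0.4,-0.05,0,0,0,0.05],[0.65,0.4,-0.05,0,0,0,0.05],[0.65,0.4,-0.05,0,0,0,0.05]]'
python3 m3.py c9 400 180 540 320 310 230 480 400
python3 - <<'E'
from h import *
S=eyes.read_camera("side");T=eyes.read_camera("top")
b=blobs(T,BLUE,(430,220,505,295))[0];print([(cen(c),cv2.contourArea(c),plane("top",cen(c),.117)) for c in b])
b=blobs(T,AMB,(430,220,505,295))[0];print([(cen(c),cv2.contourArea(c),plane("top",cen(c),.08)) for c in b])
E
```

```text
time: 34.3
eef_pos: [0.4768, -0.3669, 0.2892]
tcp_rot: [0.537, 0.843, 0.0, 0.002]
contact_force: [0.2, -1.0, -0.2]
opening: 0.524
finger_force: 0.0
time: 35.42
eef_pos: [0.5113, -0.0642, 0.3068]
tcp_rot: [0.538, 0.843, 0.0, 0.0]
contact_force: [-0.6, -0.5, 0.4]
opening: 0.526
finger_force: 0.0
35.425 [ 0.5113226  -0.0642019   0.30681789] [-3.22263247e-01 -1.11938812e-01  1.89979463e+00  6.50315253e-04
  1.35291433e+00 -7.57786020e-01] 0.5258115369041395
[(array([450.97033159, 262.77486911]), 95.5, array([[ 0.45903128, -0.32268081,  0.117     ]])), (array([465.86666667, 257.35277778]), 60.0, array([[ 0.47462264, -0.36310564,  0.117     ]]))]
[(array([462.13308458, 258.83955224]), 402.0, array([[ 0.47485533, -0.36303344,  0.08      ]]))]
```

View pics/c9.png

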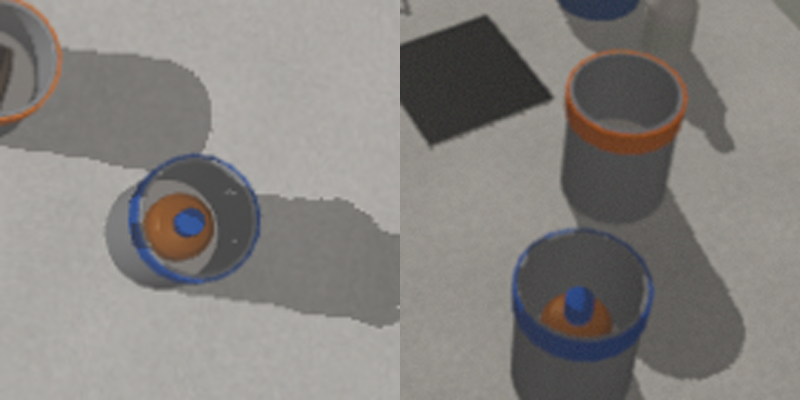

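The flask stands upright and centred inside the blue canister (top crop (187,222), side crop (578,305)), and the arm is clear.

```bash
python3 -c "from plant import ctrl; print(ctrl.sign_off())"
```

```text
the job is handed in; nothing more can be done
None
```

The flask was stood upright on the smallest mat and let go, then lowered by its knob onto the false floor of the blue-collared canister, where it stands upright; the job was handed in at about 35.5 s, and no verdict was returned.

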